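Find the concealed catch and pop the seed drawer

TASK

The green steel seed box on the balcony shelf has a handleless spring drawer, held shut by a push catch sunk in its flat top and painted the same green. With the fingertips, feel lightly along the top for the catch, then push the catch in so that the drawer springs right out by itself. Leave the drawer out and untouched, take your hand away so the catch comes back up, and do not pick up or shift anything standing around.

Things in the scene. Friction and masses are not known exactly. Their poses are not given: they have to be found in the camera images.
- box: Green painted steel seed box fixed to the shelf deck, 130 mm deep (its x), 400 mm long (its y), 90 mm high. Origin: centre of its underside, on the deck; z up; its front with the drawer looks along its -x, towards the robot. A cactus and a tin stand on its top near the two ends, centred 165 mm either side of the middle; the top is clear between y = -130 and +130 mm.
- top (a point): Middle of the box's rigid flat top, axes as the box. The catch lies on the line x = 0; its centre is anywhere from y = -55 to +55 mm, differs from box to box and is not given: feel or look for it. It is a rectangular button in the same green, in a square-edged opening 56 mm (box x) by 36 mm (box y); its face lies 3.5 mm below the top.
- catch (a joint): Push catch: travel straight down into the top, 0 = up at rest, 0.007 m = fully in. A spring brings it back: it starts to yield at about 1.7 N and is fully in at about 5 N. The drawer is released at about 4 mm of travel.
- drawer_slide (a joint): How far the drawer is out, towards the box's -x: 0 = shut (front flush with the box), 0.06 m = right out at its stop. Held by the catch; once released its spring pushes it out in well under a second and it stays out.
- drawer: The drawer: a green front 384 mm long and 55 mm high, without handle, in the lower part of the box front, its upper edge 22 mm below the box's top; aluminium tray with coloured seed boxes behind it. Its origin is that of the box while shut. Not to be touched.
- cactus: Terracotta pot 58 mm wide with a round green cactus, 60 mm high in all, standing on one end of the box's top. Origin: centre of its underside. Bystander.
- tin: Round yellow tin with a metal lid, 58 mm wide, 40 mm high, standing on the other end of the box's top. Origin: centre of its underside. Bystander.
- blue_pot: Blue glazed pot, 100 mm wide, 85 mm high, in an end slot of the slotted steel shelf tier behind the box. Origin: centre of its underside. Bystander.
- mister: Clear plastic mister with a white head, 74 mm wide, 183 mm high, in the other end slot of the tier. Origin: centre of its underside. Bystander.
- dibber: Beech dibber with a cross handle, 172 mm long, lying in one of the tier's three middle slots. Origin: middle of its length, underside. Bystander.
- trowel: Aluminium trowel, 174 mm long, lying in one of the tier's three middle slots. Origin: middle of its length, underside. Bystander.
- dish: White ceramic dish, 110 mm wide, 22 mm high, in one of the tier's three middle slots. Origin: centre of its underside. Bystander.

How it is judged:
By the outcome, as a careful person would: the job done as asked, in the order asked, and still so for the second after the job is handed in, with the robot touching nothing.
It also fails if it takes over 48 s, if anything falls off the work surface, if the arm or the gripper's body presses on something with over 40 N, if the wrist force passes 120 N, or if a joint passes its speed limit or range.

ROBOT

A 7-joint arm with a two-finger parallel gripper is mounted at the origin on the work surface. World frame = base frame: x ahead of the robot, y to its left, z up, the work surface at z = 0. Lengths are in m, angles in rad, forces in N, time in s.
With the tool pointing down it reaches from about 0.4 to 0.85 m from the base axis. Payload 10.4 kg.
Tool frame: the origin (TCP) lies midway between the tips of the shut fingers; the grasp point (between the pads) lies 19 mm behind it; z points along the fingers, x is the direction in which the jaws open and shut, and the axes are right-handed (so a half turn about z gives the same grasp; the last joint's range is limited). The gripper opens to 85 mm and grips with 20 to 120 N. Pads are 22 mm wide; open, the fingers measure 114 mm over their backs; the gripper's body (76 mm by 85 mm) begins 54 mm behind the grasp point. The pads swing forward as they close: fully open they stand 13 mm farther back than shut.
Start: joints at [1.31, 0.332, -0.065, 1.46, 0.022, 1.35, -0.088], TCP at [0.147, -0.607, 0.231] pointing down, gripper open.
Joint ranges: [-2.6, 2.6], [-0.5, 2.12], [-1.47, 1.34], [0.16, 2.42], [-1.27, 4.41], [0.06, 2.06], [-2.6, 2.6]. Speed limits (rad/s): [2.22, 2.22, 2.79, 2.79, 3.14, 3.14, 3.14].

INTERFACE

Orientations are given as a unit quaternion [x, y, z, w].
In Python, from workcell import telemetry, eyes, order gives the robot as it stands.
- The arm moves only by the tool servo_tool, never from a script. Its argument "deltas" is a list of rows, each a list of 3 entries, a list of its own where there are three numbers: the shift along the tool's x, y, z in cm, then the turn about the tool's z in rad, then the finger opening in cm, from 0 to 8.54. A call has 1 to 12 rows; each row shifts and turns the pose as measured when the row begins, along the tool's axes as they then stand; what a row does not reach is not made up. A row lasts 1/12 s, in which the tool goes at most 41.7 mm and 7.16 degrees, less where a joint would pass 70% of its speed; a pose out of reach is approached as far as the arm can. A call is refused whole if a number of a shift passes 4.17 or a number of a turn 0.125, either way. A call with a gripper value outside its range is refused whole. The fingers move at their own pace and stop on an object; "force" is the grip in N (left out, the last holds). Time passes only in rows, so rows that do not move let the fingers close. It gives the time, the measured TCP pose, the force and the opening at its end, in the units of the state.
- telemetry.get_obs(): the state, without advancing time (a new reading comes with each control period).
- eyes.camera(name): name is "scene" or "side" or "wrist"; returns (picture, depth): 480x640x3 uint8, blue, green, red; 480x640 float32, m along the optical axis (not along the pixel's ray), 0 where there is no reading.
- eyes.calibration(name): a dict with "fx", "fy", "cx", "cy" (pixels), "rvec" (rotation vector, rad) and "tvec" (3), from world to camera coordinates, as OpenCV has them. Camera axes: x right, y down, z forward; pixel columns grow to the right and rows downward; lengths in m; the calibration is good to about 2 mm. A picture is of the moment at which its call begins: read the wrist's pose just before it. calibration takes no time and is no camera call; for the wrist camera it gives the pose at the moment of the call.
- order.hand_in(): hands the job in, once; it reports no verdict.
The state is a dict: "clock": time; "joint_pos": joint angles; "joint_velocities": joint speeds; "tau": joint torques, N m; "position": TCP position; "ee_rot": TCP orientation; "ft_force": force on the tool from outside, world axes, zero at the start; "torque": the same for the moment, N m; "grip_width": opening from 0.0 (shut) to 1.0 (fully open).
Only numpy, scipy, OpenCV 4.12 (cv2) and the standard library are available. Lean on these libraries where they do the work, as an engineer would, in place of code of your own. Each camera call takes 0.05 s, during which the arm holds its last target. There are 200 camera calls.

## Working session

There is one attempt and no reset: what is moved stays moved. The work goes in short steps, Python scripts to look and compute and a tool call to move; the robot and the scene stay as the last step left them, time stands still between calls to the robot, and variables do not carry over. Pictures are saved under pics/ and viewed, about 8 in all and at most 12, crops included, and the job is handed in when it is done.

Besides the shell and the picture viewer there is one more tool, called after ">>>" as name(argument=value, ...), one argument or row to a line, values as JSON. servo_tool: Moves the arm, as the interface text tells. Its arguments: {"type":"object","properties":{"deltas":{"type":"array"},"force":{"type":"number"}},"required":["deltas"]}

```bash
ls; mkdir -p pics
cat > h.py <<'E'
import numpy as np, cv2
from workcell import telemetry, eyes, order
def cal(n):
    c=eyes.calibration(n); K=np.array([[c['fx'],0,c['cx']],[0,c['fy'],c['cy']],[0,0,1.]])
    return K,cv2.Rodrigues(np.array(c['rvec'],float))[0],np.array(c['tvec'],float).ravel()
def cloud(n,d):
    K,R,t=cal(n); v,u=np.mgrid[:480,:640]
    p=np.stack([(u-K[0,2])/K[0,0]*d,(v-K[1,2])/K[1,1]*d,d],-1)
    return (p-t)@R
E
python3 - <<'E'
from h import *
o=telemetry.get_obs(); print(o)
ims=[]
for n in ['scene','side']:
    im,d=eyes.camera(n); np.savez(f'{n}.npz',im=im,d=d,P=cloud(n,d)); cv2.imwrite(f'pics/{n}.png',im)
E
```

```text
pics
{'clock': 0.0, 'joint_pos': array([ 1.31039984,  0.33286524, -0.06470331,  1.46091756,  0.02157156,
        1.349895  , -0.08851882]), 'joint_velocities': array([-0.00080938, -0.00014499,  0.00028826, -0.00147323, -0.00120256,
        0.00105584,  0.00026639]), 'tau': array([ 2.91920160e-04, -6.25448799e+01,  4.91072936e-02, -3.91615713e+01,
        1.61736365e-02,  9.65731888e-03,  1.17741115e-05]), 'position': array([ 0.14714684, -0.60705647,  0.23053141]), 'ee_rot': array([ 7.85989719e-01, -6.18239175e-01, -5.57355759e-04, -4.16130968e-04]), 'ft_force': array([-0.84666994,  0.72713721, -0.49171188]), 'torque': array([-0.00428234, -0.00657487, -0.00022638]), 'grip_width': 1.0035109725805467}
```

View pics/scene.png

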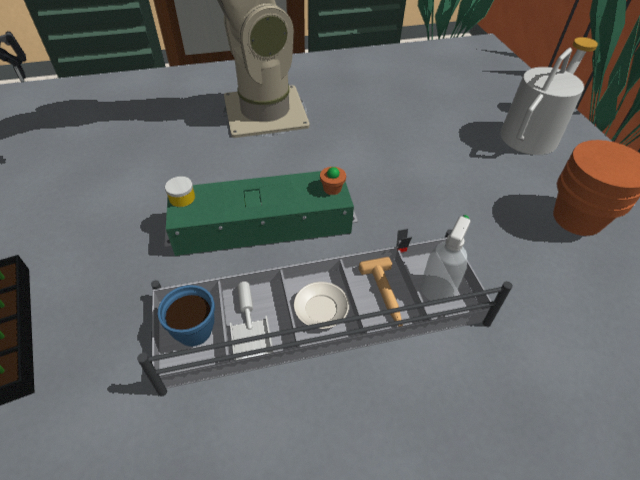

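View pics/side.png

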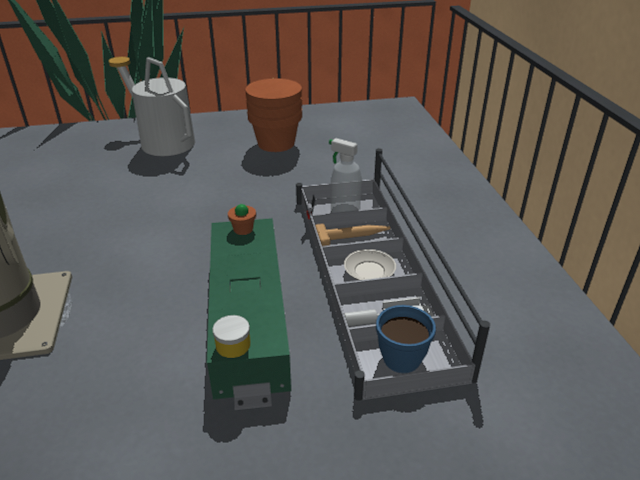

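The scene view shows the green box, with the tin at (180,190) and the cactus at (333,180). A faint dark rectangle at about (253,196) in scene and (245,285) in side looks like the catch. I'll measure both views.

```bash
cat > m.py <<'E'
from h import *
def plane(n,uv,z):
    K,R,t=cal(n); r=np.array([(uv[0]-K[0,2])/K[0,0],(uv[1]-K[1,2])/K[1,1],1])@R; c=-t@R
    return c+r*(z-c[2])/r[2]
tiles=[]
for n,roi in [('scene',(150,160,370,260)),('side',(195,200,300,400))]:
    f=np.load(n+'.npz'); im,d,P=f['im'],f['d'],f['P']
    hsv=cv2.cvtColor(im,cv2.COLOR_BGR2HSV); m=cv2.inRange(hsv,(60,80,20),(95,255,255))>0
    M=np.zeros_like(m); x0,y0,x1,y1=roi; M[y0:y1,x0:x1]=1; m&=M&(d>0)
    # points on top
    top=m&(np.abs(P[...,2]-.09)<.012)
    zt=np.median(P[top][:,2]); 
    mm=cv2.morphologyEx((m&(np.abs(P[...,2]-zt)<.008)).astype(np.uint8),cv2.MORPH_CLOSE,np.ones((9,9)))
    c=max(cv2.findContours(mm,cv2.RETR_EXTERNAL,cv2.CHAIN_APPROX_NONE)[0],key=cv2.contourArea)
    w=np.array([plane(n,q[0],.09)[:2] for q in c]); r=cv2.minAreaRect((w*1000).astype(np.float32))
    print(n,'ztop',zt,'z pct',np.percentile(P[m][:,2],[2,20,50,80,98]),'rect mm',r); print(cv2.boxPoints(r))
    # bystanders
    for nm,lo,hi in [('tin',(20,120,120),(32,255,255)),('pot',(3,120,90),(15,255,255))]:
        k=(cv2.inRange(hsv,lo,hi)>0)&M&(d>0)&(P[...,2]>.085)&(P[...,2]<.16)
        if k.sum(): print(nm,k.sum(),np.median(P[k],0).round(3))
    # rectify top: 1px=0.5mm over world window
    K,R,t=cal(n); x,y=np.meshgrid(np.arange(r[0][0]-110,r[0][0]+110,.5)/1e3,np.arange(r[0][1]+110,r[0][1]-110,-.5)/1e3)
    Q=np.stack([x,y,np.full_like(x,.09)],-1)@R.T+t
    uu=(Q[...,0]/Q[...,2]*K[0,0]+K[0,2]).astype(np.float32); vv=(Q[...,1]/Q[...,2]*K[1,1]+K[1,2]).astype(np.float32)
    wi=cv2.remap(im,uu,vv,cv2.INTER_CUBIC); wi=cv2.convertScaleAbs(wi,alpha=2); print('window x0,ytop mm',r[0][0]-110,r[0][1]+110)
    tiles.append(cv2.resize(wi,(400,400)))
cv2.imwrite('pics/rect.png',np.hstack(tiles))
E
python3 m.py
```

```text
scene ztop 0.09049073090481217 z pct [0.0112055  0.04752596 0.08926122 0.09121572 0.09327532] rect mm ((476.11602783203125, -81.38555908203125), (399.6741638183594, 139.4459228515625), 87.11283874511719)
[[ 396.41595  -277.4571  ]
 [ 535.6849   -284.48087 ]
 [ 555.8161    114.685974]
 [ 416.54718   121.70975 ]]
tin 154 [ 0.463 -0.233  0.108]
pot 279 [0.496 0.085 0.132]
window x0,ytop mm 366.11602783203125 28.61444091796875
side ztop 0.08828379455175238 z pct [0.01358991 0.08008946 0.08788431 0.08923894 0.09119338] rect mm ((470.48187255859375, -89.647705078125), (407.6563415527344, 128.43943786621094), 87.0698013305664)
[[ 395.92657 -289.9265 ]
 [ 524.19806 -296.49225]
 [ 545.0372   110.6311 ]
 [ 416.7657   117.19684]]
pot 201 [0.481 0.074 0.13 ]
window x0,ytop mm 360.48187255859375 20.352294921875
```

View pics/rect.png

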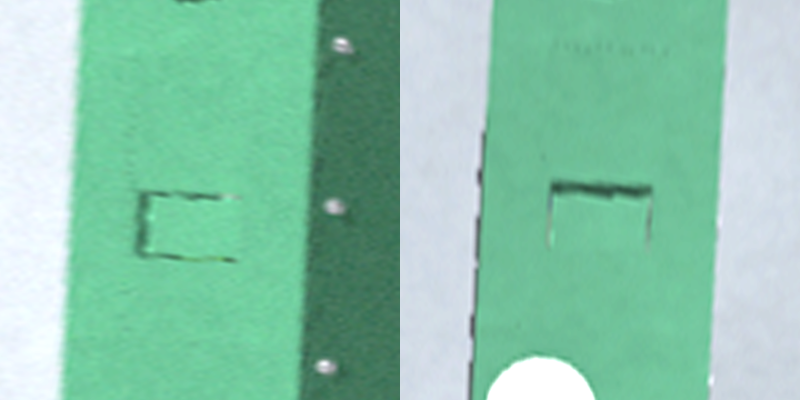

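The rectified views put the opening at x 442–499 and y −77 to −117 mm, which matches the given 56×36 mm. Its centre is about (0.471, −0.098), with box yaw about −3°. I'll plan the move to a hover beside it, so I can first feel the rigid top.

```bash
cat > go.py <<'E'
import sys
from h import *
from scipy.spatial.transform import Rotation as Ro
# usage: go.py x y z yaw_deg(world dir of tool x) nrows
x,y,z,yaw,n=map(float,sys.argv[1:]); o=telemetry.get_obs(); R=Ro.from_quat(o['ee_rot']).as_matrix(); p=o['position']
a=np.arctan2(R[1,0],R[0,0]); dt=-((np.deg2rad(yaw)-a+np.pi)%(2*np.pi)-np.pi)
print('t',o['clock'],'p',p.round(4),'yaw',np.rad2deg(a).round(2),'tilt',R[:,2].round(3),'f',o['ft_force'].round(2),'w',o['grip_width'],'j',o['joint_pos'].round(2)); print('world left',(np.array([x,y,z])-p).round(4),'turn',dt)
for i in range(int(n)):
    Ri=R@Ro.from_euler('z',dt*i/n).as_matrix(); print((Ri.T@(np.array([x,y,z])-p)/n*100).round(2),round(dt/n,3))
E
python3 go.py .473 -.053 .17 -2.9 18
```

```text
t 0.1 p [ 0.1471 -0.6071  0.2306] yaw -76.38 tilt [-0.     0.001 -1.   ] f [0.17 0.18 0.42] w 0.99979511574256 j [ 1.31  0.33 -0.06  1.46  0.02  1.35 -0.09]
world left [ 0.3259  0.5541 -0.0606] turn -1.282394295351076
[-2.56 -2.48  0.34] -0.071
[-2.38 -2.66  0.34] -0.071
[-2.19 -2.82  0.34] -0.071
[-1.98 -2.97  0.34] -0.071
[-1.76 -3.11  0.34] -0.071
[-1.54 -3.22  0.34] -0.071
[-1.3  -3.32  0.34] -0.071
[-1.06 -3.41  0.34] -0.071
[-0.82 -3.48  0.34] -0.071
[-0.57 -3.53  0.34] -0.071
[-0.32 -3.56  0.34] -0.071
[-0.06 -3.57  0.34] -0.071
[ 0.19 -3.57  0.34] -0.071
[ 0.44 -3.54  0.34] -0.071
[ 0.7  -3.5   0.34] -0.071
[ 0.94 -3.44  0.34] -0.071
[ 1.19 -3.37  0.34] -0.071
[ 1.42 -3.28  0.34] -0.071
```

>>> servo_tool(
  deltas=[
    [[-2.5,-2.5,0],-0.07,0],
    [[-2.4,-2.7,0],-0.07,0],
    [[-2.2,-2.8,0],-0.07,0],
    [[-2.0,-3.0,0],-0.07,0],
    [[-1.8,-3.1,0],-0.07,0],
    [[-1.5,-3.2,0],-0.07,0],
    [[-1.3,-3.3,0],-0.07,0],
    [[-1.1,-3.4,0],-0.07,0],
    [[-0.8,-3.5,0],-0.07,0],
    [[-0.6,-3.5,0],-0.07,0],
    [[-0.3,-3.5,0],-0.07,0],
    [[0,0,0],0,0],
  ],
  force=20,
)

```text
clock: 1.1
position: [0.3474, -0.2516, 0.2249]
ee_rot: [0.965, -0.262, -0.005, -0.001]
ft_force: [0.2, 0.0, 0.6]
grip_width: -0.003
```

```bash
python3 go.py .473 -.053 .17 -2.9 10
```

```text
t 1.1 p [ 0.3474 -0.2516  0.2249] yaw -30.35 tilt [-0.008  0.005 -1.   ] f [0.23 0.01 0.63] w -0.003347549028685573 j [ 0.99 -0.07 -0.44  1.92 -0.03  1.29  0.03]
world left [ 0.1256  0.1986 -0.0549] turn -0.47916530165510407
[ 0.09 -2.35  0.55] -0.048
[ 0.2  -2.34  0.55] -0.048
[ 0.31 -2.33  0.55] -0.048
[ 0.42 -2.31  0.55] -0.048
[ 0.53 -2.29  0.55] -0.048
[ 0.64 -2.26  0.55] -0.048
[ 0.75 -2.23  0.55] -0.048
[ 0.85 -2.19  0.55] -0.048
[ 0.96 -2.15  0.55] -0.048
[ 1.06 -2.1   0.55] -0.048
```

>>> servo_tool(
  deltas=[
    [[0.1,-2.4,0],-0.05,0],
    [[0.2,-2.4,0],-0.05,0],
    [[0.3,-2.4,0],-0.05,0],
    [[0.4,-2.4,0],-0.05,0],
    [[0.5,-2.3,0.3],-0.05,0],
    [[0.6,-2.3,0.5],-0.05,0],
    [[0.8,-2.3,0.5],-0.05,0],
    [[0.9,-2.2,0.7],-0.05,0],
    [[1.0,-2.2,0.7],-0.05,0],
    [[1.0,-2.0,0.7],-0.05,0],
    [[0,0,0],0,0],
  ],
)

```text
clock: 2.02
position: [0.4745, -0.0373, 0.1881]
ee_rot: [1.0, -0.004, -0.005, -0.003]
ft_force: [0.7, 0.1, 0.4]
grip_width: -0.001
```

```bash
python3 go.py .473 -.053 .12 -2.9 6
```

```text
t 2.0167 p [ 0.4745 -0.0373  0.1881] yaw -0.4 tilt [-0.009  0.005 -1.   ] f [0.73 0.09 0.39] w -0.0011947694710538886 j [ 0.69  0.09 -0.73  1.86  0.06  1.22 -0.07]
world left [-0.0015 -0.0157 -0.0681] turn 0.043588903097339315
[-0.01  0.27  1.13] 0.007
[-0.01  0.27  1.13] 0.007
[-0.01  0.27  1.13] 0.007
[-0.01  0.27  1.13] 0.007
[-0.01  0.27  1.13] 0.007
[-0.    0.27  1.13] 0.007
```

>>> servo_tool(
  deltas=[
    [[0,0.4,1.5],0.022,0],
    [[0,0.4,1.5],0.022,0],
    [[0,0.4,1.5],0,0],
    [[0,0.4,1.5],0,0],
    [[0,0,1.0],0,0],
    [[0,0,0],0,0],
    [[0,0,0],0,0],
  ],
)

```text
clock: 2.6
position: [0.4725, -0.054, 0.1144]
ee_rot: [1.0, -0.027, -0.006, -0.003]
ft_force: [0.5, -0.2, 0.2]
grip_width: -0.001
```

```bash
python3 go.py .473 -.053 .095 -2.9 1
```

```text
t 2.6 p [ 0.4725 -0.054   0.1144] yaw -3.11 tilt [-0.011  0.006 -1.   ] f [ 0.45 -0.19  0.16] w -0.0008720874021453953 j [ 0.68  0.18 -0.71  1.94  0.13  1.07 -0.13]
world left [ 0.0005  0.001  -0.0194] turn -0.003581341232218982
[ 0.07 -0.09  1.94] -0.004
```

>>> servo_tool(
  deltas=[
    [[0,0,0.6],0,0],
    [[0,0,0.6],0,0],
    [[0,0,0.3],0,0],
    [[0,0,0.2],0,0],
    [[0,0,0],0,0],
    [[0,0,0],0,0],
  ],
)

```text
clock: 3.1
position: [0.4737, -0.0538, 0.0981]
ee_rot: [1.0, -0.027, -0.004, -0.002]
ft_force: [0.4, 0.5, -0.6]
grip_width: 0.001
```

>>> servo_tool(
  deltas=[
    [[0,0,0.15],0,0],
    [[0,0,0.15],0,0],
    [[0,0,0.1],0,0],
    [[0,0,0.1],0,0],
    [[0,0,0],0,0],
  ],
)

```text
clock: 3.52
position: [0.4741, -0.0537, 0.0933]
ee_rot: [1.0, -0.027, -0.004, -0.002]
ft_force: [-0.0, 1.1, 0.3]
grip_width: 0.002
```

>>> servo_tool(
  deltas=[
    [[0,0,0.1],0,0],
    [[0,0,0.1],0,0],
    [[0,0,0],0,0],
  ],
)

```text
clock: 3.77
position: [0.4741, -0.0537, 0.0911]
ee_rot: [1.0, -0.027, -0.004, -0.002]
ft_force: [-0.4, 1.0, -0.1]
grip_width: -0.001
```

>>> servo_tool(
  deltas=[
    [[0,0,0.06],0,0],
    [[0,0,0.06],0,0],
    [[0,0,0],0,0],
  ],
)

```text
clock: 4.02
position: [0.4742, -0.0537, 0.09]
ee_rot: [1.0, -0.027, -0.004, -0.002]
ft_force: [-1.2, -0.4, 1.4]
grip_width: -0.001
```

>>> servo_tool(
  deltas=[
    [[0,0,0.05],0,0],
    [[0,0,0],0,0],
  ],
)

```text
clock: 4.18
position: [0.4743, -0.0538, 0.0901]
ee_rot: [1.0, -0.027, -0.004, -0.002]
ft_force: [-0.3, -0.1, -0.2]
grip_width: -0.003
```

>>> servo_tool(
  deltas=[
    [[0,0,0.1],0,0],
    [[0,0,0.05],0,0],
  ],
)

```text
clock: 4.35
position: [0.4745, -0.0538, 0.0899]
ee_rot: [1.0, -0.027, -0.004, -0.002]
ft_force: [-4.0, 1.0, 9.0]
grip_width: -0.003
```

The rigid top is felt at TCP z = 0.090. I'll lift a little, move over the seen catch and feel there. The face should be at about 0.0865.

>>> servo_tool(
  deltas=[
    [[0,0,-0.6],0,0],
    [[0,0,-0.3],0,0],
    [[0,1.1,0],0,0],
    [[0,1.1,0],0,0],
    [[0,1.1,0],0,0],
    [[0,1.1,0],0,0],
    [[0,0.3,0],0,0],
    [[0,0,0],0,0],
    [[0,0,0],0,0],
  ],
)

```text
clock: 5.1
position: [0.4713, -0.108, 0.0989]
ee_rot: [1.0, -0.029, -0.003, -0.001]
ft_force: [0.5, 0.2, 0.3]
grip_width: -0.001
```

```bash
python3 go.py .471 -.098 .092 -2.9 1
```

```text
t 5.1 p [ 0.4713 -0.108   0.0989] yaw -3.27 tilt [-0.007  0.003 -1.   ] f [0.45 0.18 0.29] w -0.0007396080418360232 j [ 0.74  0.21 -0.66  1.95  0.15  1.04 -0.04]
world left [-0.0003  0.01   -0.0069] turn -0.006422078603246284
[-0.08 -1.    0.69] -0.006
```

>>> servo_tool(
  deltas=[
    [[-0.05,-0.5,0],0,0],
    [[0,-0.4,0],0,0],
    [[0,0,0.2],0,0],
    [[0,0,0.2],0,0],
    [[0,0,0.2],0,0],
    [[0,0,0.1],0,0],
    [[0,0,0],0,0],
  ],
)

```text
clock: 5.68
position: [0.4712, -0.0954, 0.0909]
ee_rot: [1.0, -0.027, -0.003, -0.002]
ft_force: [0.5, -1.1, 0.4]
grip_width: 0.002
```

```bash
python3 go.py .471 -.098 .0865 -2.9 1
python3 - <<'E'
from h import *
im,d=eyes.camera('side'); cv2.imwrite('pics/s2.png',cv2.resize(im[180:400,160:380],(660,660))[:600])
E
```

```text
t 5.6833 p [ 0.4712 -0.0954  0.0909] yaw -3.06 tilt [-0.007  0.003 -1.   ] f [ 0.48 -1.09  0.37] w 0.0019105009052666684 j [ 0.72  0.22 -0.67  1.96  0.16  1.02 -0.07]
world left [-0.0002 -0.0026 -0.0044] turn -0.002740755000427697
[-0.01  0.26  0.44] -0.003
```

View pics/s2.png

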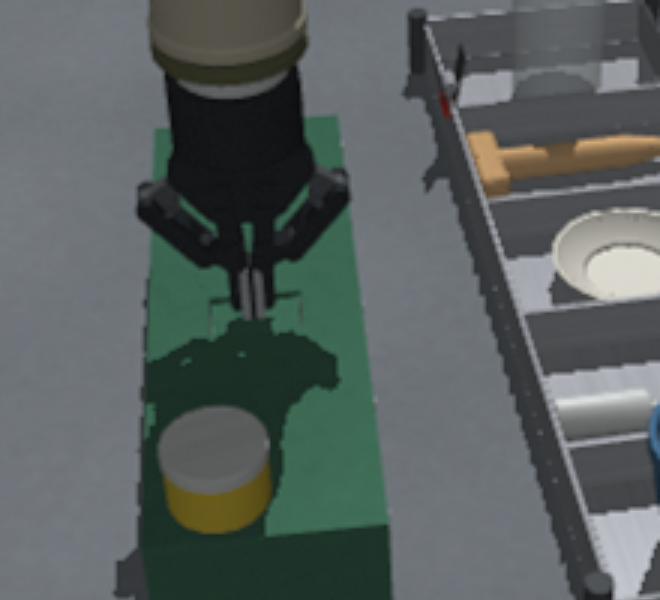

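The side view shows the shut fingertips at (253,310) inside the opening, whose outline runs from (210,297) to (302,330). I'll nudge 2 mm to centre and descend gently.

>>> servo_tool(
  deltas=[
    [[0,0.2,0],0,0],
    [[0,0,0.1],0,0],
    [[0,0,0.1],0,0],
    [[0,0,0],0,0],
  ],
)

```text
clock: 6.07
position: [0.4712, -0.098, 0.0889]
ee_rot: [1.0, -0.027, -0.003, -0.002]
ft_force: [-0.1, 0.3, -0.4]
grip_width: -0.0
```

>>> servo_tool(
  deltas=[
    [[0,0,0.1],0,0],
    [[0,0,0.1],0,0],
    [[0,0,0],0,0],
  ],
)

```text
clock: 6.32
position: [0.4713, -0.0982, 0.0868]
ee_rot: [1.0, -0.027, -0.003, -0.002]
ft_force: [-0.2, -0.0, 0.4]
grip_width: 0.0
```

At 0.0868 the tips are 3 mm below the rigid top and still free, so feel confirms the opening. I'll push about 6 mm further, stopping short of the full-in position.

>>> servo_tool(
  deltas=[
    [[0,0,0.1],0,0],
    [[0,0,0.1],0,0],
    [[0,0,0.1],0,0],
    [[0,0,0],0,0],
  ],
)

```text
clock: 6.65
position: [0.4714, -0.0982, 0.0841]
ee_rot: [1.0, -0.027, -0.003, -0.001]
ft_force: [-0.3, -0.6, 2.4]
grip_width: -0.003
```

>>> servo_tool(
  deltas=[
    [[0,0,0.1],0,0],
    [[0,0,0.1],0,0],
    [[0,0,0.1],0,0],
    [[0,0,0],0,0],
  ],
)

```text
clock: 6.98
position: [0.4714, -0.0982, 0.0809]
ee_rot: [1.0, -0.027, -0.003, -0.001]
ft_force: [-2.1, 0.5, 2.5]
grip_width: 0.001
```

>>> servo_tool(
  deltas=[
    [[0,0,0.04],0,0],
    [[0,0,0],0,0],
    [[0,0,0],0,0],
    [[0,0,0],0,0],
    [[0,0,0],0,0],
  ],
)

```text
clock: 7.4
position: [0.4714, -0.0982, 0.0804]
ee_rot: [1.0, -0.027, -0.003, -0.001]
ft_force: [-1.6, 1.4, 2.2]
grip_width: 0.003
```

Run:
```python
from h import *
im,d=eyes.camera('side'); cv2.imwrite('pics/s3.png',cv2.resize(im[180:400,160:380],(600,600)))
```

```text
(no output)
```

View pics/s3.png

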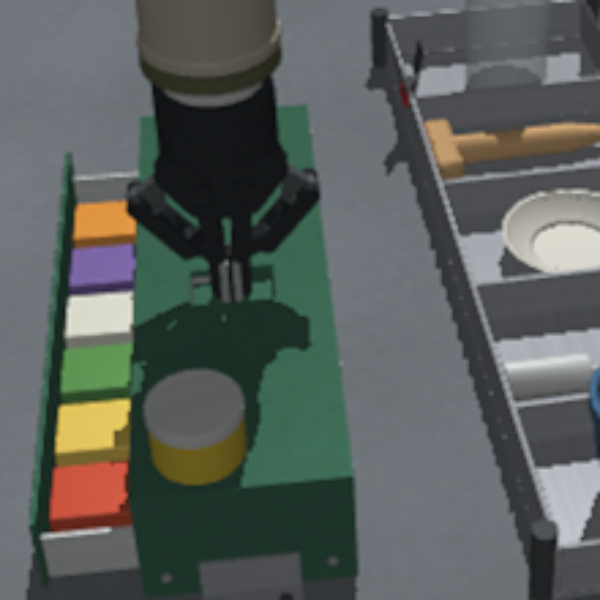

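The drawer is out, with the coloured boxes visible at x 50–135. I'll go straight up, clear of everything.

>>> servo_tool(
  deltas=[
    [[0,0,-0.3],0,0],
    [[0,0,-0.5],0,0],
    [[0,0,-1],0,0],
    [[0,0,-2],0,0],
    [[0,0,-2.5],0,0],
    [[0,0,-2.5],0,0],
    [[0,0,-2.5],0,0],
    [[0,0,-2],0,0],
    [[0,0,-1],0,0],
    [[0,0,0],0,0],
    [[0,0,0],0,0],
    [[0,0,0],0,0],
  ],
)

```text
clock: 8.45
position: [0.4711, -0.0971, 0.2337]
ee_rot: [1.0, -0.026, -0.003, -0.002]
ft_force: [-1.0, -1.2, -0.1]
grip_width: 0.0
```

Run:
```python
from h import *
a=[]
for n,(x0,y0,x1,y1) in [('side',(160,180,380,400)),('scene',(140,130,360,350))]:
    im,d=eyes.camera(n); a.append(cv2.resize(im[y0:y1,x0:x1],(400,400)))
    P=cloud(n,d)
    if n=='side':
        hsv=cv2.cvtColor(im,cv2.COLOR_BGR2HSV); M=np.zeros((480,640),bool); M[200:400,160:300]=1
        k=(cv2.inRange(hsv,(60,80,20),(95,255,255))>0)&M&(d>0)
        for lo,hi in[(.055,.072),(.083,.094)]:
            q=P[k&(P[...,2]>lo)&(P[...,2]<hi)&(abs(P[...,1]+.16)<.03)]; print(lo,len(q),np.percentile(q[:,0],[2,50,98]).round(3))
        b=P[(abs(P[...,0]-.471)<.022)&(abs(P[...,1]+.098)<.012)&M&(d>0)&(P[...,2]<.12)]
        print('button z',np.median(b[:,2]),'n',len(b))
cv2.imwrite('pics/f.png',np.hstack(a)); print(telemetry.get_obs()['position'],telemetry.get_obs()['ft_force'])
```

```text
0.055 85 [0.342 0.346 0.348]
0.083 1559 [0.405 0.47  0.529]
button z 0.08490725186392847 n 190
[ 0.47072183 -0.09705152  0.23312964] [-0.33842404  0.5580765  -0.56858769]
```

View pics/f.png

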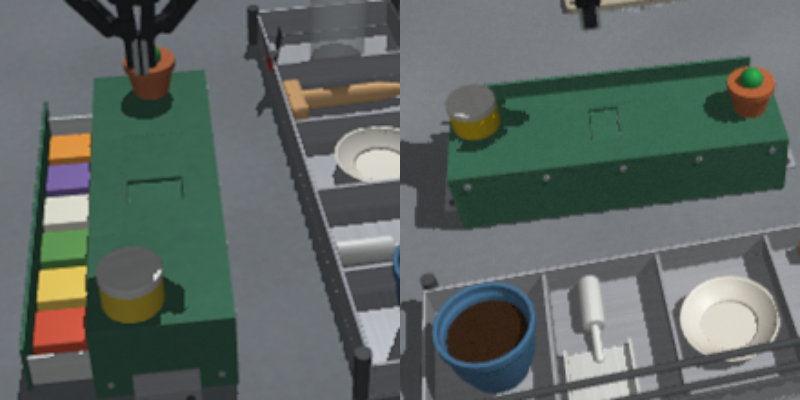

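The drawer front is at x≈0.345, 60 mm ahead of the box front at 0.405. The catch face reads z≈0.085 against a top of 0.088 in this camera, so it is back up. The tin, cactus and the rest of what shows look unmoved, and the arm is clear.

```bash
python3 -c "
from workcell import order
print(order.hand_in())"
```

```text
the job is handed in; nothing more can be done
None
```

The drawer is right out, the catch is back up, and I've handed the job in at about 8.6 s on the clock.

- **Finding the catch:** I saw its outline in two camera views, with the centre at about (0.471, −0.098). I confirmed it with two light touches rather than by feeling along the whole top. The rigid top was at z = 0.090. At the catch the shut fingertips were still free at 0.0868.
- **Pushing it:** I pressed about 6 mm in at about 2.5 N. The drawer sprang out while the tips were still on the catch, and I then lifted straight up.
- **Last checks:**
  - The drawer front is about 60 mm ahead of the box front.
  - The catch face reads about 3 mm below the top, its resting height.
  - The tin, cactus and the tier items in view look unmoved. The mister and dibber were only partly in the final crops.
  - The tool is clear at z = 0.23 with about 0 N on it.
- **Not so light:** the touch on the rigid top briefly reached about 9 N, more than I intended but far below the limits.

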